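# Put away the coins at closing time

## Task

First stand the test magnet upright in the white porcelain dish, before any coin is moved. Then put the two round coin capsules in the black cash box and the two square coin holders in the wooden tray, one to each bay, lying flat on the bay's floor with the coin face up. Set things down rather than dropping them, and leave the loupe and the pry tool where they are.

Things in the scene. Friction and masses are not known exactly. Their poses are not given: they have to be found in the camera images.
- round_1: one of two identical round coin capsules: a white plastic disc 44 mm in diameter and 10 mm thick with a silver coin (33 mm) in a thin black surround on top, lying flat, loose, about 50 g. Origin: centre of its underside; z up out of the coin's face.
- round_2: one of two identical round coin capsules: a white plastic disc 44 mm in diameter and 10 mm thick with a silver coin (33 mm) in a thin black surround on top, lying flat, loose, about 50 g. Origin: centre of its underside; z up out of the coin's face.
- square_1: one of two identical square coin holders: a white plastic tile 50 x 50 mm and 10 mm thick with a silver coin (33 mm) in a thin black surround on top, lying flat, loose, about 50 g. Origin: centre of its underside; x and y along its sides, z up out of the coin's face.
- square_2: one of two identical square coin holders: a white plastic tile 50 x 50 mm and 10 mm thick with a silver coin (33 mm) in a thin black surround on top, lying flat, loose, about 50 g. Origin: centre of its underside; x and y along its sides, z up out of the coin's face.
- magnet: the test magnet: a plain nickel-plated (bright metal) cylinder 24 mm in diameter and 30 mm tall, standing on end, loose, about 90 g. It does not attract anything here. Origin: centre of its underside; z up along its axis.
- cash_box: black steel cash box, lid off, fixed; brass latch on its front (-x). Outside 130 (x) x 163 (y) mm, 60 high, walls 4. A 3 mm divider along x, 15 mm high over the floor, makes two bays side by side along y, each 122 (x) x 76 (y) mm, centred at x = 0, y = +39.5 and -39.5 mm. Bay floor 40 mm above the table; rim 20 mm above the floor. Origin: centre of underside, at table height.
- wood_tray: pale wooden tray, open, fixed. Outside 136 (x) x 178 (y) mm, 26 high, walls 6. A 6 mm divider along x, 15 mm high over the floor, makes two bays side by side along y, each 124 (x) x 80 (y) mm, centred at x = 0, y = +43 and -43 mm. Bay floor 6 mm above the table; rim 20 mm above the floor. Origin: centre of underside, at table height.
- pin_dish: the round white porcelain pin dish, fixed to the table: 112 mm across the rim, 24 mm high, walls 4 mm thick and flaring outward; flat inner floor about 84 mm across, 5 mm above the table. Origin: centre of its underside, at table height.
- loupe: a bystander, not to be moved: the black stand loupe, a cylinder 38 mm in diameter and 27 mm tall with a glass top in a thin brass rim, loose. Origin: centre of its underside.
- pry_tool: a bystander, not to be moved: a flat steel pry tool 112 mm long, up to 16 mm wide and 8 mm high, lying along its x (thin blade to +x), loose. Origin: on the table under its middle, reaching from -55 to +57 mm along x.
Mind the look-alikes: they are no part of the job. Leave any green look-alike of the square_2 alone.

How it is judged:
By the outcome, as a careful person would: the job done as asked, in the order asked, and still so for the second after the job is handed in, with the robot touching nothing.
It also fails if it takes over 118 s, if anything falls off the work surface, if the arm or the gripper's body presses on something with over 40 N, if the wrist force passes 120 N, or if a joint passes its speed limit or range.

## Robot

A 7-joint arm with a two-finger parallel gripper is mounted at the origin on the work surface. World frame = base frame: x ahead of the robot, y to its left, z up, the work surface at z = 0. Lengths are in m, angles in rad, forces in N, time in s.
With the tool pointing down it reaches from about 0.425 to 0.875 m from the base axis. Payload 4.7 kg.
Tool frame: the origin (TCP) lies on the centre line of the jaws, within the pads' length; the fingertips stand 14 mm ahead of it and the grasp point (between the pads) lies 5 mm behind it; z points along the fingers, y is the line along which they close (so a half turn about z gives the same grasp; the last joint's range is limited). The gripper opens to 87 mm and grips with 3 to 60 N. Pads are 19 mm wide; open, the fingers measure 117 mm over their backs; the gripper's body (75 mm by 190 mm) begins 51 mm behind the grasp point.
Start: joints at [1.154, 0.321, -0.07, 1.45, 0.023, 1.371, -0.057], TCP at [0.271, -0.591, 0.237] pointing down, gripper open.
Joint ranges: [-2.86, 2.86], [-0.3, 2.09], [-1.38, 1.24], [0.06, 2.45], [-1.56, 4.7], [0.09, 2.05], [-2.69, 2.69]. Speed limits (rad/s): [2.57, 2.57, 3.14, 3.14, 3.14, 3.14, 3.14].

## Interface

Orientations are given as a rotation vector (axis times angle).
In Python, from bench import * gives the robot as it stands.
- The arm moves only by the shell command python3 -m jog 'ROWS' [FORCE]. ROWS is JSON, a list of rows, each an object of numbers: "claw": the finger opening in mm, from 0 to 87; "dx", "dy", "dz": the shift along the tool's x, y, z in mm; "spin": the turn about the tool's z in degrees. In form: [{"claw": .., "dx": .., "dy": .., "dz": .., "spin": ..}, ...]. A call has 1 to 20 rows; each row is the pose to reach, as a shift and turn from the pose commanded when the call began, along the tool's axes at that moment; what a row does not reach only later rows make up. A row lasts 1/12 s, in which the tool goes at most 41.7 mm and 7.16 degrees, less where a joint would pass 70% of its speed; a pose out of reach is approached as far as the arm can. A call with a gripper value outside its range is refused whole. The fingers move at their own pace and stop on an object; FORCE is the grip in N (left out, the last holds). Time passes only in rows, so rows that repeat a pose let the fingers close. It gives the time, the measured TCP pose, the force, the opening and the grip force at its end, in the units of the state.
- get_state(): the state, without advancing time (a new reading comes with each control period).
- get_image(name): name is "scene" or "top" or "wrist"; returns a dict with "frame" (400x640x3 uint8, red, green, blue), "depth" (400x640 float32, m along the optical axis (not along the pixel's ray), 0 where there is no reading), "K" (3x3 intrinsics, pixels), "T" (4x4, takes a point from camera to world coordinates); the wrist camera has in their place "mount" (4x4, takes a point from camera to tool coordinates, whose origin is the TCP and whose axes are the flange's). Camera axes: x right, y down, z forward; pixel columns grow to the right and rows downward; lengths in m; the calibration is good to about 2 mm. A picture is of the moment at which its call begins: read the wrist's pose just before it.
- close_job(): hands the job in; it is judged then, once.
The state is a dict: "time": time; "joint_positions": joint angles; "qd": joint speeds; "joint_torque": joint torques, N m; "position": TCP position; "tool_rot": TCP orientation; "ft_force": force on the tool from outside, world axes, zero at the start; "torque": the same for the moment, N m; "grip_width": opening from 0.0 (shut) to 1.0 (fully open); "grip_force": force on a finger pad.
Only numpy, scipy, OpenCV 4.12 (cv2) and the standard library are available. Lean on these libraries where they do the work, as an engineer would, in place of code of your own. Each camera call takes 0.05 s, during which the arm holds its last target. There are 200 camera calls.

## Working session

There is one attempt and no reset: what is moved stays moved. The work goes in short steps, Python scripts to look and compute and a shell command to move; the robot and the scene stay as the last step left them, time stands still between calls to the robot, and variables do not carry over. Pictures are saved under pics/ and viewed, at most 14 in all, crops included, and the job is handed in when it is done.

```bash
mkdir -p pics; ls
python3 - <<'E'
from bench import *
import cv2
s=get_state();print(s)
for n in("top","scene"):
    d=get_image(n);cv2.imwrite(f"pics/{n}0.png",d["frame"][:,:,::-1]);print(n,d["K"].tolist(),d["T"].round(4).tolist(),(d["depth"]>0).mean())
E
```

```text
pics
{'time': 0.0, 'joint_positions': array([ 1.15409653,  0.32183329, -0.07006221,  1.45167242,  0.02258211,
        1.37078784, -0.05693813]), 'qd': array([-0.00090008, -0.00202727, -0.00126908, -0.00022281,  0.00125825,
       -0.00078635,  0.00125901]), 'joint_torque': array([-8.53882921e-04, -4.91287744e+01, -4.04283777e-01, -3.12528419e+01,
       -6.40770094e-02,  4.37431899e-02,  1.55858829e-04]), 'position': array([ 0.27116855, -0.59015838,  0.23545592]), 'tool_rot': array([-3.06719756e+00, -6.71032782e-01,  7.75710460e-04]), 'ft_force': array([ 1.01629343, -0.04895237,  0.31745482]), 'torque': array([ 0.01019977, -0.00533147,  0.01331394]), 'grip_force': 0.0, 'grip_width': 1.0024210651507979}
top [[405.6461777388575, 0.0, 328.652141863787], [0.0, 405.6461777388575, 197.9831109283698], [0.0, 0.0, 1.0]] [[0.0147, -0.9818, 0.1893, 0.2995], [-0.9998, -0.0122, 0.0144, 0.0054], [-0.0118, -0.1894, -0.9818, 0.9937], [0.0, 0.0, 0.0, 1.0]] 0.995921875
scene [[372.3036260579996, 0.0, 322.21832357723883], [0.0, 372.3036260579996, 200.15218975936807], [0.0, 0.0, 1.0]] [[0.2179, 0.771, -0.5984, 0.9175], [0.9759, -0.1683, 0.1386, -0.1114], [0.0062, -0.6142, -0.7891, 0.6443], [0.0, 0.0, 0.0, 1.0]] 0.99616015625
```

View pics/top0.png

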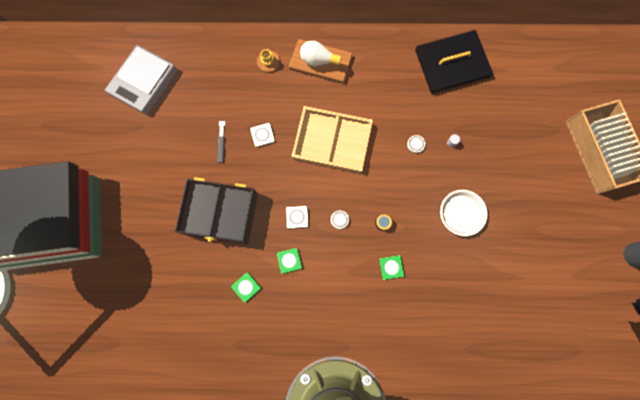

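View pics/scene0.png

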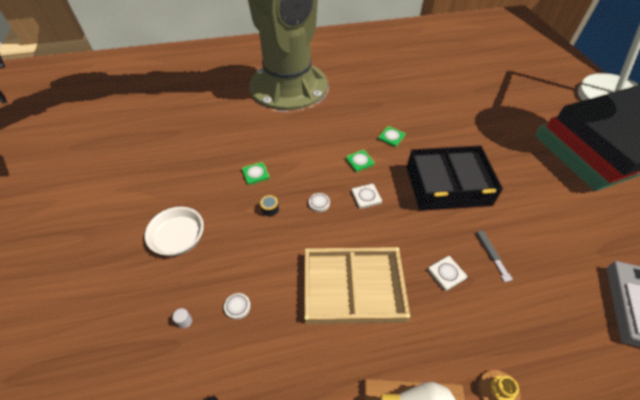

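The top view shows:
- squares at (262,134) and (297,217)
- rounds at (416,144) and (340,219)
- magnet at (454,141)
- dish at (464,213)
- loupe at (384,222)
- cash box at (217,211)
- tray at (333,138)
- pry tool at (221,142)

The scene view shows the same layout from the far side.

```bash
cat > h.py <<'E'
from bench import *
import numpy as np, cv2
def ray(d,px,z,T=None):
    T=d["T"] if T is None else T
    px=np.atleast_2d(np.float64(px)); r=np.c_[px,np.ones(len(px))]@np.linalg.inv(d["K"]).T@T[:3,:3].T
    return T[:3,3]+r*((z-T[2,3])/r[:,2])[:,None]
def cloud(d,T=None):
    T=d["T"] if T is None else T
    v,u=np.mgrid[:400,:640]; z=d["depth"]
    p=np.stack([u*z,v*z,z],-1)@np.linalg.inv(d["K"]).T   # K^-1 [u z, v z, z]
    return p@T[:3,:3].T+T[:3,3]
def proj(d,p):
    q=np.linalg.inv(d["T"])@np.append(p,1); q=d["K"]@q[:3]; return q[:2]/q[2]
E
python3 - <<'E'
from h import *
seeds=dict(sqA=(262,134,.01,22),sqB=(297,217,.01,22),rA=(416,144,.01,18),rB=(340,219,.01,18),mag=(454,139,.03,14),dish=(464,213,.024,34),loupe=(384,222,.027,16),box=(217,211,.06,62),tray=(333,138,.026,60),pry=(221,142,.006,30))
D={n:get_image(n) for n in("top","scene")}
C={n:cloud(D[n]) for n in D}
for k,(u,v,z,r) in seeds.items():
    s=ray(D["top"],(u,v),z)[0]
    for n in D:
        P=C[n]; R=r*.0026
        near=np.hypot(P[...,0]-s[0],P[...,1]-s[1])<R
        lo={'box':.05,'tray':.02,'dish':.017,'mag':.025,'loupe':.022}.get(k,.005)
        m=near&(P[...,2]>lo)&(P[...,2]<z+.01)
        m=cv2.morphologyEx(m.astype(np.uint8),cv2.MORPH_OPEN,np.ones((1,1)))>0
        q=P[m]
        if len(q)<5: print(k,n,len(q));continue
        # image-derived: hull cast on plane
        vu=np.argwhere(m)[:,::-1].astype(np.float64); w=ray(D[n],vu,z)[:,:2]
        hull=cv2.convexHull((w*1000).astype(np.float32)); rc=cv2.minAreaRect(hull); cc=cv2.minEnclosingCircle(hull)
        print(k,n,len(q),"zmed %.1f"%(np.median(q[:,2])*1e3),"rect",np.round(rc[0],1),np.round(rc[1],1),round(rc[2],1),"circ",np.round(cc[0],1),round(cc[1],1))
b=get_image("wrist");print(b["mount"].round(4).tolist(),b["K"].round(1).tolist())
for n in C: 
  P=C[n]; m=(abs(P[...,0]-.42)<.03)&(abs(P[...,1]-.1)<.2); q=P[m]; print(n,"table z", np.median(q[:,2]),q[:,2].std())
E
```

```text
sqA top 352 zmed 8.5 rect [653.5 192.8] [51.3 49.9] 16.8 circ [653.3 193.1] 33.4
sqA scene 665 zmed 9.7 rect [654.9 192.2] [50.6 52.5] 17.4 circ [654.9 192.5] 34.5
sqB top 403 zmed 8.5 rect [442.9  98.2] [50.1 49.8] 4.6 circ [443.   97.5] 33.7
sqB scene 438 zmed 9.6 rect [444.2  97.5] [52.2 51.2] 4.7 circ [445.2  97.3] 34.9
rA top 224 zmed 8.8 rect [ 633.7 -198.2] [41.9 43.4] 55.1 circ [ 633.5 -194. ] 26.0
rA scene 472 zmed 10.3 rect [ 634.6 -198.7] [44.  42.1] 18.4 circ [ 635.1 -198.6] 22.6
rB top 241 zmed 8.5 rect [438.5  -7.4] [41.6 41.8] 45.7 circ [438.1  -7. ] 21.6
rB scene 272 zmed 9.9 rect [439.8  -6.8] [41.1 43.5] 77.7 circ [439.5  -7.8] 23.0
mag top 67 zmed 28.9 rect [ 639.5 -290.4] [20.8 22.4] 62.6 circ [ 639.8 -290. ] 11.7
mag scene 161 zmed 29.8 rect [ 640.5 -289.5] [24.3 22.3] 77.5 circ [ 641.1 -289.9] 12.5
dish top 343 zmed 21.6 rect [ 456.6 -304.6] [107.3 110.4] 0.8 circ [ 456.8 -304.7] 55.3
dish scene 504 zmed 22.5 rect [ 457.6 -305.2] [110.5 108.5] 77.7 circ [ 458.  -305.1] 56.3
loupe top 187 zmed 25.5 rect [ 431.4 -112.8] [33.8 36.1] 0.7 circ [ 431.6 -112.8] 18.5
lo
[... 200 characters left out ...]
ct [453.2 284.6] [165.6 137.3] 82.4 circ [452.5 285.5] 105.9
tray top 645 zmed 23.8 rect [640.3  14.1] [177.4 136.7] 78.6 circ [640.3  13.4] 110.2
tray scene 1416 zmed 25.0 rect [642.1  13.6] [177.4 137.8] 78.6 circ [641.5  13.6] 111.3
pry top 102 zmed 6.4 rect [628.6 298.4] [93.6 14.4] 1.1 circ [628.6 297. ] 47.0
pry scene 234 zmed 7.0 rect [633.2 299.7] [106.5  15. ] 1.3 circ [633.3 295.1] 53.3
[[0.0012, -0.9663, -0.2574, 0.0694], [1.0, 0.0013, -0.0002, -0.0007], [0.0006, -0.2574, 0.9663, -0.1478], [0.0, 0.0, 0.0, 1.0]] [[303.5, 0.0, 315.7], [0.0, 303.5, 201.2], [0.0, 0.0, 1.0]]
top table z -0.0004204867818538016 0.017863330387992992
scene table z 0.0004906791696656088 0.017753962511431184
```

```bash
cat > tgt.py <<'E'
# python3 tgt.py X Y Z CLOSING_YAW : the shift (mm) and spin (deg) from the measured pose
import sys; from h import *
from scipy.spatial.transform import Rotation as Ro
x,y,z,a=map(float,sys.argv[1:]); s=get_state(); R=Ro.from_rotvec(s["tool_rot"]).as_matrix()
p=s["position"]*1000; d=R.T@(np.array([x,y,z])-p); yaw=np.degrees(np.arctan2(R[1,1],R[0,1]))
sp=-((a-yaw+90)%180-90)
print("t %.2f"%s["time"],"pos",p.round(1),"tilt",R[:,2].round(4)[:2],"yaw %.1f q7 %.2f"%(yaw,s["joint_positions"][6]),"-> d",d.round(1),"spin %.1f"%sp)
E
python3 tgt.py 640.2 -290 22 -65.3
```

```text
t 0.25 pos [ 271.3 -590.4  236. ] tilt [-0.0004  0.0008] yaw -65.3 q7 -0.06 -> d [ 460.6 -118.7  214.1] spin -0.0
```

```bash
python3 -m jog '[{"claw":60,"dx":460.6,"dy":-118.7,"dz":140},{"claw":60,"dx":460.6,"dy":-118.7,"dz":140},{"claw":60,"dx":460.6,"dy":-118.7,"dz":140},{"claw":60,"dx":460.6,"dy":-118.7,"dz":140},{"claw":60,"dx":460.6,"dy":-118.7,"dz":140},{"claw":60,"dx":460.6,"dy":-118.7,"dz":140},{"claw":60,"dx":460.6,"dy":-118.7,"dz":140},{"claw":60,"dx":460.6,"dy":-118.7,"dz":140},{"claw":60,"dx":460.6,"dy":-118.7,"dz":140},{"claw":60,"dx":460.6,"dy":-118.7,"dz":140},{"claw":60,"dx":460.6,"dy":-118.7,"dz":140},{"claw":60,"dx":460.6,"dy":-118.7,"dz":140},{"claw":60,"dx":460.6,"dy":-118.7,"dz":140},{"claw":60,"dx":460.6,"dy":-118.7,"dz":140},{"claw":60,"dx":460.6,"dy":-118.7,"dz":140},{"claw":60,"dx":460.6,"dy":-118.7,"dz":140},{"claw":60,"dx":460.6,"dy":-118.7,"dz":140},{"claw":60,"dx":460.6,"dy":-118.7,"dz":140}]' 25; python3 tgt.py 640.2 -290 22 -65.3
python3 - <<'E'
from h import *
d=get_image("wrist");cv2.imwrite("pics/w1.png",d["frame"][:,:,::-1])
E
```

```text
t 0.25 pos [ 271.3 -590.4  236. ] tilt [-0.0004  0.0008] yaw -65.3 q7 -0.06 -> d [ 460.6 -118.7  214.1] spin -0.0$[0]: bad value
```

View pics/w1.png

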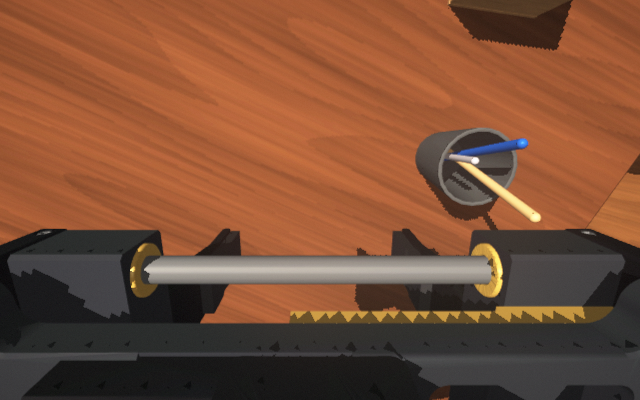

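The call was refused, most likely because "spin" was missing. The wrist view shows a pen cup at (470,170), so I'll travel at the current height.

```bash
python3 -m jog '[{"claw":60,"dx":460.6,"dy":-118.7,"dz":0,"spin":0},{"claw":60,"dx":460.6,"dy":-118.7,"dz":0,"spin":0},{"claw":60,"dx":460.6,"dy":-118.7,"dz":0,"spin":0},{"claw":60,"dx":460.6,"dy":-118.7,"dz":0,"spin":0},{"claw":60,"dx":460.6,"dy":-118.7,"dz":0,"spin":0},{"claw":60,"dx":460.6,"dy":-118.7,"dz":0,"spin":0},{"claw":60,"dx":460.6,"dy":-118.7,"dz":0,"spin":0},{"claw":60,"dx":460.6,"dy":-118.7,"dz":0,"spin":0},{"claw":60,"dx":460.6,"dy":-118.7,"dz":0,"spin":0},{"claw":60,"dx":460.6,"dy":-118.7,"dz":0,"spin":0},{"claw":60,"dx":460.6,"dy":-118.7,"dz":0,"spin":0},{"claw":60,"dx":460.6,"dy":-118.7,"dz":0,"spin":0},{"claw":60,"dx":460.6,"dy":-118.7,"dz":0,"spin":0},{"claw":60,"dx":460.6,"dy":-118.7,"dz":130,"spin":0},{"claw":60,"dx":460.6,"dy":-118.7,"dz":130,"spin":0},{"claw":60,"dx":460.6,"dy":-118.7,"dz":130,"spin":0},{"claw":60,"dx":460.6,"dy":-118.7,"dz":130,"spin":0},{"claw":60,"dx":460.6,"dy":-118.7,"dz":130,"spin":0}]' 25; python3 tgt.py 640.2 -290 22 -65.3
```

```text
time: 1.8
position: [0.6373, -0.2909, 0.1032]
tool_rot: [-3.066, -0.669, 0.01]
ft_force: [-0.4, 0.0, 0.3]
grip_width: 0.685
grip_force: 0.0
t 1.80 pos [ 637.3 -290.9  103.2] tilt [-0.007   0.0022] yaw -65.4 q7 -0.85 -> d [ 3.5  0.8 81.1] spin -0.1
```

```bash
python3 -m jog '[{"claw":60,"dx":0,"dy":0,"dz":0,"spin":0},{"claw":60,"dx":0,"dy":0,"dz":0,"spin":0}]'; python3 tgt.py 640.2 -290 22 -65.3
```

```text
time: 1.97
position: [0.6423, -0.2917, 0.1105]
tool_rot: [3.066, 0.67, 0.007]
ft_force: [-0.7, -0.2, 0.5]
grip_width: 0.689
grip_force: 0.0
t 1.97 pos [ 642.3 -291.7  110.5] tilt [ 0.0052 -0.0025] yaw -65.4 q7 -0.85 -> d [-1.5 -2.8 88.4] spin -0.1
```

```bash
python3 -m jog '[{"claw":60,"dx":0,"dy":0,"dz":25,"spin":0},{"claw":60,"dx":0,"dy":0,"dz":45,"spin":0},{"claw":60,"dx":0,"dy":0,"dz":45,"spin":0},{"claw":60,"dx":0,"dy":0,"dz":45,"spin":0},{"claw":60,"dx":0,"dy":0,"dz":45,"spin":0},{"claw":60,"dx":0,"dy":0,"dz":45,"spin":0}]'; python3 tgt.py 640.2 -290 22 -65.3
```

```text
time: 2.47
position: [0.642, -0.2911, 0.0645]
tool_rot: [3.066, 0.671, 0.005]
ft_force: [-0.4, 0.7, 0.2]
grip_width: 0.693
grip_force: 0.0
t 2.47 pos [ 642.  -291.1   64.5] tilt [ 0.004  -0.0018] yaw -65.3 q7 -0.86 -> d [-1.3 -1.9 42.5] spin -0.0
```

```bash
python3 -m jog '[{"claw":60,"dx":-1,"dy":-1.5,"dz":15,"spin":0},{"claw":60,"dx":-1,"dy":-1.5,"dz":30,"spin":0},{"claw":60,"dx":-1,"dy":-1.5,"dz":42,"spin":0},{"claw":60,"dx":-1,"dy":-1.5,"dz":42,"spin":0},{"claw":60,"dx":-1,"dy":-1.5,"dz":42,"spin":0},{"claw":60,"dx":-1,"dy":-1.5,"dz":42,"spin":0},{"claw":60,"dx":-1,"dy":-1.5,"dz":42,"spin":0}]'; python3 tgt.py 640.2 -290 22 -65.3;  python3 - <<'E'
from h import *
d=get_image("wrist");cv2.imwrite("pics/w2.png",d["frame"][:,:,::-1])
E
```

```text
time: 3.05
position: [0.6395, -0.2897, 0.0204]
tool_rot: [3.068, 0.671, 0.002]
ft_force: [-0.5, -0.3, 0.1]
grip_width: 0.69
grip_force: 0.0
t 3.05 pos [ 639.5 -289.7   20.4] tilt [ 0.0013 -0.0006] yaw -65.3 q7 -0.87 -> d [ 0.5  0.5 -1.6] spin -0.0
```

View pics/w2.png

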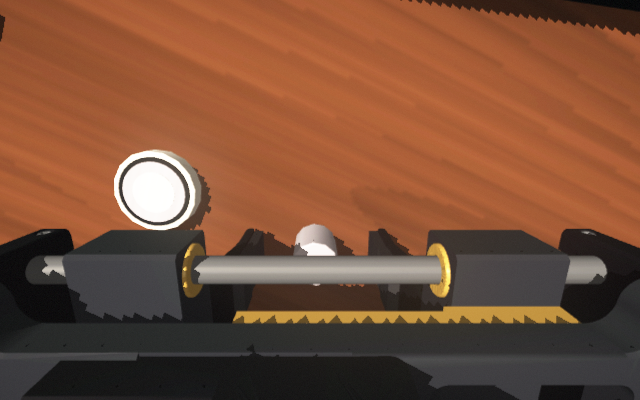

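The magnet sits centred between the fingers at (316,245), and the round capsule is at (157,190). Now I'll close and lift.

```bash
python3 -m jog '[{"claw":30,"dx":0,"dy":0,"dz":0,"spin":0},{"claw":24,"dx":0,"dy":0,"dz":0,"spin":0},{"claw":18,"dx":0,"dy":0,"dz":0,"spin":0},{"claw":18,"dx":0,"dy":0,"dz":0,"spin":0},{"claw":18,"dx":0,"dy":0,"dz":0,"spin":0},{"claw":18,"dx":0,"dy":0,"dz":0,"spin":0},{"claw":18,"dx":0,"dy":0,"dz":0,"spin":0},{"claw":18,"dx":0,"dy":0,"dz":0,"spin":0}]' 25 && python3 -m jog '[{"claw":18,"dx":0,"dy":0,"dz":-15,"spin":0},{"claw":18,"dx":0,"dy":0,"dz":-40,"spin":0},{"claw":18,"dx":0,"dy":0,"dz":-60,"spin":0},{"claw":18,"dx":0,"dy":0,"dz":-70,"spin":0},{"claw":18,"dx":0,"dy":0,"dz":-70,"spin":0},{"claw":18,"dx":0,"dy":0,"dz":-70,"spin":0},{"claw":18,"dx":0,"dy":0,"dz":-70,"spin":0}]'; python3 tgt.py 457.3 -304.9 26 -65.3
```

```text
time: 3.77
position: [0.6388, -0.2895, 0.0195]
tool_rot: [3.069, 0.671, -0.0]
ft_force: [-0.1, -0.9, -0.2]
grip_width: 0.269
grip_force: 25.0
time: 4.35
position: [0.6379, -0.2892, 0.0882]
tool_rot: [-3.068, -0.671, 0.003]
ft_force: [0.8, -1.1, -0.9]
grip_width: 0.269
grip_force: 25.0
t 4.35 pos [ 637.9 -289.2   88.2] tilt [-0.0021  0.0007] yaw -65.3 q7 -0.85 -> d [-170.5  -61.1   62.6] spin -0.0
```

```bash
python3 -m jog '[{"claw":18,"dx":-20,"dy":-7,"dz":0,"spin":0},{"claw":18,"dx":-50,"dy":-18,"dz":0,"spin":0},{"claw":18,"dx":-80,"dy":-29,"dz":0,"spin":0},{"claw":18,"dx":-110,"dy":-40,"dz":0,"spin":0},{"claw":18,"dx":-135,"dy":-49,"dz":0,"spin":0},{"claw":18,"dx":-155,"dy":-56,"dz":0,"spin":0},{"claw":18,"dx":-167,"dy":-60,"dz":0,"spin":0},{"claw":18,"dx":-170.5,"dy":-61,"dz":10,"spin":0},{"claw":18,"dx":-170.5,"dy":-61,"dz":30,"spin":0},{"claw":18,"dx":-170.5,"dy":-61,"dz":45,"spin":0},{"claw":18,"dx":-170.5,"dy":-61,"dz":50,"spin":0},{"claw":18,"dx":-170.5,"dy":-61,"dz":50,"spin":0},{"claw":18,"dx":-170.5,"dy":-61,"dz":50,"spin":0},{"claw":18,"dx":-170.5,"dy":-61,"dz":50,"spin":0},{"claw":18,"dx":-170.5,"dy":-61,"dz":50,"spin":0},{"claw":18,"dx":-170.5,"dy":-61,"dz":50,"spin":0}]'; python3 tgt.py 457.3 -304.9 25 -65.3
```

```text
time: 5.68
position: [0.4592, -0.3056, 0.0404]
tool_rot: [3.068, 0.671, 0.002]
ft_force: [1.1, 0.5, -2.1]
grip_width: 0.267
grip_force: 25.0
t 5.68 pos [ 459.2 -305.6   40.4] tilt [ 0.0014 -0.001 ] yaw -65.3 q7 -0.68 -> d [-1.4 -1.4 15.4] spin -0.0
```

```bash
python3 -m jog '[{"claw":18,"dx":-1,"dy":-1,"dz":5,"spin":0},{"claw":18,"dx":-1,"dy":-1,"dz":9,"spin":0},{"claw":18,"dx":-1,"dy":-1,"dz":12,"spin":0},{"claw":18,"dx":-1,"dy":-1,"dz":13,"spin":0},{"claw":18,"dx":-1,"dy":-1,"dz":13,"spin":0},{"claw":18,"dx":-1,"dy":-1,"dz":13,"spin":0},{"claw":18,"dx":-1,"dy":-1,"dz":13,"spin":0},{"claw":18,"dx":-1,"dy":-1,"dz":13,"spin":0}]'; python3 tgt.py 457.3 -304.9 25 -65.3
```

```text
time: 6.35
position: [0.4573, -0.3049, 0.0267]
tool_rot: [3.069, 0.671, 0.0]
ft_force: [0.3, -0.8, -1.4]
grip_width: 0.268
grip_force: 25.0
t 6.35 pos [ 457.3 -304.9   26.7] tilt [ 0.0003 -0.0003] yaw -65.3 q7 -0.68 -> d [0.  0.  1.7] spin -0.0
```

```bash
python3 -m jog '[{"claw":18,"dx":0,"dy":0,"dz":1,"spin":0},{"claw":18,"dx":0,"dy":0,"dz":1.5,"spin":0},{"claw":18,"dx":0,"dy":0,"dz":2,"spin":0},{"claw":18,"dx":0,"dy":0,"dz":2,"spin":0},{"claw":18,"dx":0,"dy":0,"dz":2,"spin":0},{"claw":18,"dx":0,"dy":0,"dz":2,"spin":0}]'; python3 tgt.py 457.3 -304.9 25 -65.3
```

```text
time: 6.85
position: [0.4571, -0.3048, 0.0245]
tool_rot: [3.069, 0.672, -0.0]
ft_force: [-0.6, 0.6, -0.3]
grip_width: 0.272
grip_force: 25.0
t 6.85 pos [ 457.1 -304.8   24.5] tilt [-0.     -0.0001] yaw -65.3 q7 -0.68 -> d [ 0.1  0.2 -0.5] spin -0.0
```

```bash
python3 -m jog '[{"claw":26,"dx":0,"dy":0,"dz":0,"spin":0},{"claw":30,"dx":0,"dy":0,"dz":0,"spin":0},{"claw":38,"dx":0,"dy":0,"dz":0,"spin":0},{"claw":38,"dx":0,"dy":0,"dz":0,"spin":0},{"claw":38,"dx":0,"dy":0,"dz":0,"spin":0},{"claw":38,"dx":0,"dy":0,"dz":-10,"spin":0},{"claw":38,"dx":0,"dy":0,"dz":-25,"spin":0},{"claw":38,"dx":0,"dy":0,"dz":-60,"spin":0},{"claw":64,"dx":0,"dy":0,"dz":-90,"spin":0},{"claw":64,"dx":0,"dy":0,"dz":-90,"spin":0},{"claw":64,"dx":0,"dy":0,"dz":-90,"spin":0}]'; python3 tgt.py 634.2 -198.5 60 -65.3
python3 - <<'E'
from h import *
for n in("top",):
    d=get_image(n);P=cloud(d);m=(np.hypot(P[...,0]-.457,P[...,1]+.305)<.045)&(P[...,2]>.028)&(P[...,2]<.05);print(P[m].mean(0) if m.any() else m.sum(),m.sum())
d=get_image("scene");cv2.imwrite("pics/s2.png",cv2.resize(d["frame"][130:330,80:360,::-1],None,fx=2,fy=2))
E
```

```text
time: 7.77
position: [0.4587, -0.3058, 0.1176]
tool_rot: [3.065, 0.671, 0.006]
ft_force: [0.2, -0.2, -0.9]
grip_width: 0.583
grip_force: 0.0
t 7.77 pos [ 458.7 -305.8  117.6] tilt [ 0.0045 -0.0034] yaw -65.3 q7 -0.65 -> d [204.1 -24.5  58. ] spin -0.0
0 0
```

View pics/s2.png

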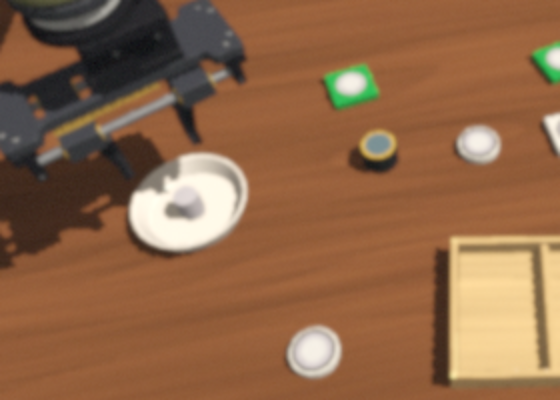

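The magnet is standing upright in the dish, at (187,203) in the crop. Next is round A.

```bash
python3 -m jog '[{"claw":64,"dx":30,"dy":-3,"dz":0,"spin":-7},{"claw":64,"dx":65,"dy":-8,"dz":0,"spin":-14},{"claw":64,"dx":100,"dy":-12,"dz":0,"spin":-21},{"claw":64,"dx":135,"dy":-17,"dz":0,"spin":-28},{"claw":64,"dx":165,"dy":-20,"dz":0,"spin":-35},{"claw":64,"dx":190,"dy":-23,"dz":0,"spin":-42},{"claw":64,"dx":204,"dy":-24.5,"dz":10,"spin":-49},{"claw":64,"dx":204,"dy":-24.5,"dz":30,"spin":-56},{"claw":64,"dx":204,"dy":-24.5,"dz":50,"spin":-57.6},{"claw":64,"dx":204,"dy":-24.5,"dz":58,"spin":-57.6},{"claw":64,"dx":204,"dy":-24.5,"dz":58,"spin":-57.6},{"claw":64,"dx":204,"dy":-24.5,"dz":58,"spin":-57.6},{"claw":64,"dx":204,"dy":-24.5,"dz":58,"spin":-57.6},{"claw":64,"dx":204,"dy":-24.5,"dz":58,"spin":-57.6},{"claw":64,"dx":204,"dy":-24.5,"dz":58,"spin":-57.6}]'; python3 tgt.py 634.2 -198.5 16.5 -7.7
```

```text
time: 9.12
position: [0.6329, -0.1977, 0.0579]
tool_rot: [2.365, 2.065, 0.001]
ft_force: [0.2, 0.2, 0.4]
grip_width: 0.735
grip_force: 0.0
t 9.12 pos [ 632.9 -197.7   57.9] tilt [ 0.002  -0.0009] yaw -7.7 q7 -0.05 -> d [-0.6  1.3 41.4] spin -0.0
```

```bash
python3 -m jog '[{"claw":64,"dx":-0.6,"dy":1.3,"dz":12,"spin":0},{"claw":64,"dx":-0.6,"dy":1.3,"dz":26,"spin":0},{"claw":64,"dx":-0.6,"dy":1.3,"dz":35,"spin":0},{"claw":64,"dx":-0.6,"dy":1.3,"dz":39,"spin":0},{"claw":64,"dx":-0.6,"dy":1.3,"dz":41,"spin":0},{"claw":64,"dx":-0.6,"dy":1.3,"dz":41,"spin":0},{"claw":64,"dx":-0.6,"dy":1.3,"dz":41,"spin":0},{"claw":64,"dx":-0.6,"dy":1.3,"dz":41,"spin":0}]'; python3 tgt.py 634.2 -198.5 16 -7.7
```

```text
time: 9.78
position: [0.6334, -0.198, 0.0151]
tool_rot: [-2.366, -2.067, 0.0]
ft_force: [0.4, 0.2, -0.3]
grip_width: 0.735
grip_force: 0.0
t 9.78 pos [ 633.4 -198.    15.1] tilt [-0.0002  0.0002] yaw -7.7 q7 -0.07 -> d [-0.4  0.9 -0.9] spin -0.0
```

```bash
python3 -m jog '[{"claw":50,"dx":0,"dy":0,"dz":0,"spin":0},{"claw":44,"dx":0,"dy":0,"dz":0,"spin":0},{"claw":36,"dx":0,"dy":0,"dz":0,"spin":0},{"claw":36,"dx":0,"dy":0,"dz":0,"spin":0},{"claw":36,"dx":0,"dy":0,"dz":0,"spin":0},{"claw":36,"dx":0,"dy":0,"dz":0,"spin":0},{"claw":36,"dx":0,"dy":0,"dz":0,"spin":0}]' 20 && python3 -m jog '[{"claw":36,"dx":0,"dy":0,"dz":-15,"spin":0},{"claw":36,"dx":0,"dy":0,"dz":-45,"spin":0},{"claw":36,"dx":0,"dy":0,"dz":-75,"spin":0},{"claw":36,"dx":0,"dy":0,"dz":-100,"spin":0},{"claw":36,"dx":0,"dy":0,"dz":-115,"spin":0},{"claw":36,"dx":0,"dy":0,"dz":-120,"spin":0},{"claw":36,"dx":0,"dy":0,"dz":-120,"spin":0},{"claw":36,"dx":0,"dy":0,"dz":-120,"spin":0}]'; python3 tgt.py 446.6 246.4 56 -7.7;  python3 - <<'E'
from h import *
d=get_image("wrist");cv2.imwrite("pics/w3.png",d["frame"][:,:,::-1])
E
```

```text
time: 10.37
position: [0.6334, -0.1981, 0.0155]
tool_rot: [-2.366, -2.067, 0.0]
ft_force: [-1.0, 1.3, 0.0]
grip_width: 0.498
grip_force: 20.0
time: 11.03
position: [0.633, -0.1981, 0.1353]
tool_rot: [-2.366, -2.067, 0.001]
ft_force: [-0.1, 0.2, -0.6]
grip_width: 0.492
grip_force: 20.0
t 11.03 pos [ 633.  -198.1  135.3] tilt [-0.0006 -0.0001] yaw -7.7 q7 -0.02 -> d [ 415.4 -244.4   79.3] spin -0.0
```

View pics/w3.png

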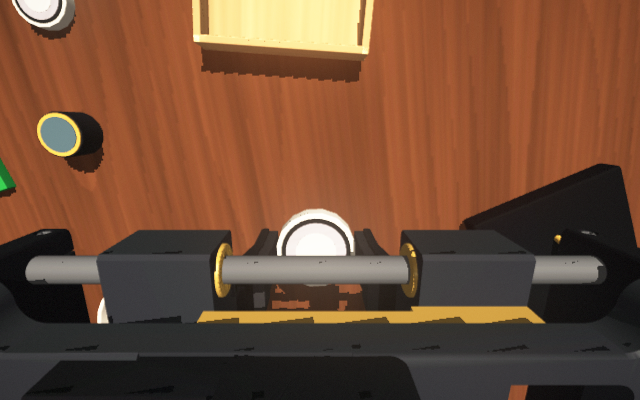

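```bash
python3 -m jog '[{"claw":36,"dx":15,"dy":-9,"dz":0,"spin":0},{"claw":36,"dx":40,"dy":-24,"dz":0,"spin":0},{"claw":36,"dx":70,"dy":-41,"dz":0,"spin":0},{"claw":36,"dx":100,"dy":-59,"dz":0,"spin":0},{"claw":36,"dx":130,"dy":-76.5,"dz":0,"spin":0},{"claw":36,"dx":160,"dy":-94,"dz":0,"spin":0},{"claw":36,"dx":190,"dy":-112,"dz":0,"spin":0},{"claw":36,"dx":220,"dy":-129,"dz":0,"spin":0},{"claw":36,"dx":250,"dy":-147,"dz":0,"spin":0},{"claw":36,"dx":280,"dy":-165,"dz":0,"spin":0},{"claw":36,"dx":310,"dy":-182,"dz":0,"spin":0},{"claw":36,"dx":340,"dy":-200,"dz":0,"spin":0},{"claw":36,"dx":370,"dy":-218,"dz":0,"spin":0},{"claw":36,"dx":395,"dy":-232,"dz":0,"spin":0},{"claw":36,"dx":410,"dy":-241,"dz":0,"spin":0},{"claw":36,"dx":415.4,"dy":-244.4,"dz":5,"spin":0},{"claw":36,"dx":415.4,"dy":-244.4,"dz":20,"spin":0},{"claw":36,"dx":415.4,"dy":-244.4,"dz":35,"spin":0},{"claw":36,"dx":415.4,"dy":-244.4,"dz":40,"spin":0},{"claw":36,"dx":415.4,"dy":-244.4,"dz":40,"spin":0}]'; python3 -m jog '[{"claw":36,"dx":0,"dy":0,"dz":0,"spin":0},{"claw":36,"dx":0,"dy":0,"dz":0,"spin":0},{"claw":36,"dx":0,"dy":0,"dz":0,"spin":0}]';python3 tgt.py 446.6 246.4 55.5 -7.7
```

```text
time: 12.75
position: [0.4458, 0.2445, 0.0931]
tool_rot: [-2.366, -2.064, 0.007]
ft_force: [0.6, 0.2, -0.6]
grip_width: 0.497
grip_force: 20.0
time: 13.0
position: [0.4477, 0.2463, 0.0962]
tool_rot: [2.366, 2.066, 0.002]
ft_force: [-0.6, 0.1, 0.7]
grip_width: 0.494
grip_force: 20.0
t 13.00 pos [447.7 246.3  96.2] tilt [0.0012 0.0003] yaw -7.8 q7 -0.83 -> d [-0.1 -1.2 40.7] spin -0.1
```

```bash
python3 -m jog '[{"claw":36,"dx":0,"dy":-0.5,"dz":12,"spin":0},{"claw":36,"dx":0,"dy":-0.5,"dz":24,"spin":0},{"claw":36,"dx":0,"dy":-0.5,"dz":32,"spin":0},{"claw":36,"dx":0,"dy":-0.5,"dz":36,"spin":0},{"claw":36,"dx":0,"dy":-0.5,"dz":37,"spin":0},{"claw":36,"dx":0,"dy":-0.5,"dz":37,"spin":0},{"claw":36,"dx":0,"dy":-0.5,"dz":37,"spin":0},{"claw":36,"dx":0,"dy":-0.5,"dz":37,"spin":0},{"claw":36,"dx":0,"dy":-0.5,"dz":37,"spin":0}]';python3 tgt.py 446.6 246.4 55.5 -7.7
```

```text
time: 13.75
position: [0.4469, 0.2466, 0.0589]
tool_rot: [2.365, 2.067, 0.001]
ft_force: [0.1, -0.1, -0.5]
grip_width: 0.501
grip_force: 20.0
t 13.75 pos [446.9 246.6  58.9] tilt [0.0009 0.0002] yaw -7.7 q7 -0.87 -> d [-0.2 -0.3  3.4] spin -0.0
```

```bash
python3 -m jog '[{"claw":36,"dx":0,"dy":0,"dz":1,"spin":0},{"claw":36,"dx":0,"dy":0,"dz":2,"spin":0},{"claw":36,"dx":0,"dy":0,"dz":3,"spin":0},{"claw":36,"dx":0,"dy":0,"dz":3,"spin":0},{"claw":36,"dx":0,"dy":0,"dz":3,"spin":0},{"claw":36,"dx":0,"dy":0,"dz":3,"spin":0}]';python3 tgt.py 446.6 246.4 55.5 -7.7; python3 -m jog '[{"claw":36,"dx":0,"dy":0,"dz":0.5,"spin":0},{"claw":36,"dx":0,"dy":0,"dz":0.5,"spin":0},{"claw":36,"dx":0,"dy":0,"dz":0.5,"spin":0}]'
```

```text
time: 14.25
position: [0.4465, 0.2464, 0.0555]
tool_rot: [2.366, 2.067, -0.0]
ft_force: [-0.2, -0.2, -1.0]
grip_width: 0.498
grip_force: 20.0
t 14.25 pos [446.5 246.4  55.5] tilt [-0.0001 -0.0001] yaw -7.7 q7 -0.88 -> d [-0.   0.1 -0. ] spin -0.0
time: 14.5
position: [0.4465, 0.2464, 0.0554]
tool_rot: [2.366, 2.067, -0.001]
ft_force: [-1.9, -1.0, 5.5]
grip_width: 0.495
grip_force: 20.0
```

```bash
python3 -m jog '[{"claw":44,"dx":0,"dy":0,"dz":0,"spin":0},{"claw":50,"dx":0,"dy":0,"dz":0,"spin":0},{"claw":56,"dx":0,"dy":0,"dz":0,"spin":0},{"claw":56,"dx":0,"dy":0,"dz":0,"spin":0},{"claw":56,"dx":0,"dy":0,"dz":0,"spin":0},{"claw":56,"dx":0,"dy":0,"dz":-10,"spin":0},{"claw":56,"dx":0,"dy":0,"dz":-30,"spin":0},{"claw":56,"dx":0,"dy":0,"dz":-60,"spin":0},{"claw":64,"dx":0,"dy":0,"dz":-75,"spin":0},{"claw":64,"dx":0,"dy":0,"dz":-80,"spin":0},{"claw":64,"dx":0,"dy":0,"dz":-80,"spin":0},{"claw":64,"dx":0,"dy":0,"dz":-80,"spin":0}]';python3 tgt.py 439.1 -7.2 56 -7.7
```

```text
time: 15.5
position: [0.4463, 0.2461, 0.1346]
tool_rot: [2.366, 2.067, -0.001]
ft_force: [-0.1, -0.5, -1.1]
grip_width: 0.728
grip_force: 0.0
t 15.50 pos [446.3 246.1 134.6] tilt [-0.0002 -0.0006] yaw -7.7 q7 -0.80 -> d [-251.9   26.9   78.8] spin -0.0
```

```bash
python3 -m jog '[{"claw":64,"dx":-20,"dy":2,"dz":0,"spin":0},{"claw":64,"dx":-50,"dy":5,"dz":0,"spin":0},{"claw":64,"dx":-80,"dy":8.5,"dz":0,"spin":0},{"claw":64,"dx":-110,"dy":12,"dz":0,"spin":0},{"claw":64,"dx":-140,"dy":15,"dz":0,"spin":0},{"claw":64,"dx":-170,"dy":18,"dz":0,"spin":0},{"claw":64,"dx":-200,"dy":21,"dz":0,"spin":0},{"claw":64,"dx":-225,"dy":24,"dz":0,"spin":0},{"claw":64,"dx":-245,"dy":26,"dz":5,"spin":0},{"claw":64,"dx":-251.9,"dy":26.9,"dz":25,"spin":0},{"claw":64,"dx":-251.9,"dy":26.9,"dz":50,"spin":0},{"claw":64,"dx":-251.9,"dy":26.9,"dz":70,"spin":0},{"claw":64,"dx":-251.9,"dy":26.9,"dz":78,"spin":0},{"claw":64,"dx":-251.9,"dy":26.9,"dz":78,"spin":0},{"claw":64,"dx":-251.9,"dy":26.9,"dz":78,"spin":0},{"claw":64,"dx":-251.9,"dy":26.9,"dz":78,"spin":0},{"claw":64,"dx":-251.9,"dy":26.9,"dz":78,"spin":0}]';python3 tgt.py 439.1 -7.2 15.5 -7.7
```

```text
time: 16.92
position: [0.4403, -0.0067, 0.0581]
tool_rot: [2.364, 2.066, 0.002]
ft_force: [1.0, -0.2, 0.4]
grip_width: 0.737
grip_force: 0.0
t 16.92 pos [440.3  -6.7  58.1] tilt [ 0.002  -0.0005] yaw -7.7 q7 -0.22 -> d [-0.6 -1.3 42.6] spin 0.0
```

```bash
python3 -m jog '[{"claw":64,"dx":-0.5,"dy":-0.7,"dz":12,"spin":0},{"claw":64,"dx":-0.5,"dy":-0.7,"dz":25,"spin":0},{"claw":64,"dx":-0.5,"dy":-0.7,"dz":35,"spin":0},{"claw":64,"dx":-0.5,"dy":-0.7,"dz":39,"spin":0},{"claw":64,"dx":-0.5,"dy":-0.7,"dz":41,"spin":0},{"claw":64,"dx":-0.5,"dy":-0.7,"dz":41,"spin":0},{"claw":64,"dx":-0.5,"dy":-0.7,"dz":41,"spin":0},{"claw":64,"dx":-0.5,"dy":-0.7,"dz":41,"spin":0}]';python3 tgt.py 439.1 -7.2 15.5 -7.7
```

```text
time: 17.58
position: [0.4392, -0.0073, 0.0166]
tool_rot: [2.365, 2.066, 0.001]
ft_force: [0.0, -0.4, 0.6]
grip_width: 0.731
grip_force: 0.0
t 17.58 pos [439.2  -7.3  16.6] tilt [ 0.0011 -0.0003] yaw -7.7 q7 -0.27 -> d [ 0.  -0.1  1.1] spin -0.0
```

```bash
python3 -m jog '[{"claw":50,"dx":0,"dy":0,"dz":0.5,"spin":0},{"claw":44,"dx":0,"dy":0,"dz":0.5,"spin":0},{"claw":36,"dx":0,"dy":0,"dz":0.5,"spin":0},{"claw":36,"dx":0,"dy":0,"dz":0.5,"spin":0},{"claw":36,"dx":0,"dy":0,"dz":0.5,"spin":0},{"claw":36,"dx":0,"dy":0,"dz":0.5,"spin":0},{"claw":36,"dx":0,"dy":0,"dz":0.5,"spin":0}]' 20 && python3 -m jog '[{"claw":36,"dx":0,"dy":0,"dz":-15,"spin":0},{"claw":36,"dx":0,"dy":0,"dz":-45,"spin":0},{"claw":36,"dx":0,"dy":0,"dz":-75,"spin":0},{"claw":36,"dx":0,"dy":0,"dz":-100,"spin":0},{"claw":36,"dx":0,"dy":0,"dz":-115,"spin":0},{"claw":36,"dx":0,"dy":0,"dz":-120,"spin":0},{"claw":36,"dx":0,"dy":0,"dz":-120,"spin":0},{"claw":36,"dx":0,"dy":0,"dz":-120,"spin":0}]'; python3 tgt.py 457.4 324.6 56 -7.7
```

```text
time: 18.17
position: [0.4385, -0.0072, 0.0156]
tool_rot: [-2.366, -2.067, 0.0]
ft_force: [-0.2, 0.5, 2.0]
grip_width: 0.495
grip_force: 20.0
time: 18.83
position: [0.4381, -0.0073, 0.1347]
tool_rot: [-2.366, -2.066, 0.001]
ft_force: [-0.2, 0.1, -1.1]
grip_width: 0.499
grip_force: 20.0
t 18.83 pos [438.1  -7.3 134.7] tilt [-0.001  -0.0001] yaw -7.7 q7 -0.15 -> d [331.5 -25.4  78.6] spin -0.0
```

```bash
python3 -m jog '[{"claw":36,"dx":20,"dy":-1.5,"dz":0,"spin":0},{"claw":36,"dx":50,"dy":-4,"dz":0,"spin":0},{"claw":36,"dx":80,"dy":-6,"dz":0,"spin":0},{"claw":36,"dx":110,"dy":-8.5,"dz":0,"spin":0},{"claw":36,"dx":140,"dy":-10.5,"dz":0,"spin":0},{"claw":36,"dx":170,"dy":-13,"dz":0,"spin":0},{"claw":36,"dx":200,"dy":-15.5,"dz":0,"spin":0},{"claw":36,"dx":230,"dy":-17.5,"dz":0,"spin":0},{"claw":36,"dx":260,"dy":-20,"dz":0,"spin":0},{"claw":36,"dx":290,"dy":-22,"dz":0,"spin":0},{"claw":36,"dx":315,"dy":-24,"dz":0,"spin":0},{"claw":36,"dx":328,"dy":-25,"dz":0,"spin":0},{"claw":36,"dx":331.5,"dy":-25.4,"dz":10,"spin":0},{"claw":36,"dx":331.5,"dy":-25.4,"dz":25,"spin":0},{"claw":36,"dx":331.5,"dy":-25.4,"dz":40,"spin":0},{"claw":36,"dx":331.5,"dy":-25.4,"dz":40,"spin":0},{"claw":36,"dx":331.5,"dy":-25.4,"dz":40,"spin":0},{"claw":36,"dx":331.5,"dy":-25.4,"dz":40,"spin":0},{"claw":36,"dx":331.5,"dy":-25.4,"dz":40,"spin":0}]';python3 tgt.py 457.4 324.6 55.5 -7.7
```

```text
time: 20.42
position: [0.4584, 0.3245, 0.096]
tool_rot: [2.366, 2.066, 0.001]
ft_force: [0.4, -0.6, 0.1]
grip_width: 0.49
grip_force: 20.0
t 20.42 pos [458.4 324.5  96. ] tilt [0.0008 0.0003] yaw -7.8 q7 -1.02 -> d [-0.1 -1.1 40.5] spin -0.1
```

```bash
python3 -m jog '[{"claw":36,"dx":0,"dy":-0.5,"dz":12,"spin":0},{"claw":36,"dx":0,"dy":-0.5,"dz":24,"spin":0},{"claw":36,"dx":0,"dy":-0.5,"dz":32,"spin":0},{"claw":36,"dx":0,"dy":-0.5,"dz":36,"spin":0},{"claw":36,"dx":0,"dy":-0.5,"dz":37,"spin":0},{"claw":36,"dx":0,"dy":-0.5,"dz":37,"spin":0},{"claw":36,"dx":0,"dy":-0.5,"dz":37,"spin":0},{"claw":36,"dx":0,"dy":-0.5,"dz":38,"spin":0},{"claw":36,"dx":0,"dy":-0.5,"dz":38.5,"spin":0},{"claw":36,"dx":0,"dy":-0.5,"dz":38.5,"spin":0},{"claw":36,"dx":0,"dy":-0.5,"dz":38.5,"spin":0},{"claw":36,"dx":0,"dy":-0.5,"dz":38.5,"spin":0}]';python3 tgt.py 457.4 324.6 55.5 -7.7
```

```text
time: 21.42
position: [0.4575, 0.3248, 0.0571]
tool_rot: [2.366, 2.067, 0.0]
ft_force: [-0.5, 0.1, -0.1]
grip_width: 0.495
grip_force: 20.0
t 21.42 pos [457.5 324.8  57.1] tilt [ 0.0003 -0.    ] yaw -7.7 q7 -1.05 -> d [-0.2 -0.1  1.6] spin -0.0
```

```bash
python3 -m jog '[{"claw":36,"dx":0,"dy":0,"dz":0.5,"spin":0},{"claw":36,"dx":0,"dy":0,"dz":1,"spin":0},{"claw":36,"dx":0,"dy":0,"dz":1.4,"spin":0},{"claw":36,"dx":0,"dy":0,"dz":1.4,"spin":0},{"claw":36,"dx":0,"dy":0,"dz":1.4,"spin":0},{"claw":36,"dx":0,"dy":0,"dz":1.4,"spin":0}]'
```

```text
time: 21.92
position: [0.4575, 0.3247, 0.0557]
tool_rot: [2.366, 2.067, -0.0]
ft_force: [-0.1, -0.9, 0.9]
grip_width: 0.496
grip_force: 20.0
```

```bash
python3 -m jog '[{"claw":44,"dx":0,"dy":0,"dz":0,"spin":0},{"claw":50,"dx":0,"dy":0,"dz":0,"spin":0},{"claw":56,"dx":0,"dy":0,"dz":0,"spin":0},{"claw":56,"dx":0,"dy":0,"dz":0,"spin":0},{"claw":56,"dx":0,"dy":0,"dz":0,"spin":0},{"claw":56,"dx":0,"dy":0,"dz":-10,"spin":0},{"claw":56,"dx":0,"dy":0,"dz":-30,"spin":0},{"claw":56,"dx":0,"dy":0,"dz":-60,"spin":0},{"claw":70,"dx":0,"dy":0,"dz":-75,"spin":0},{"claw":70,"dx":0,"dy":0,"dz":-80,"spin":0},{"claw":70,"dx":0,"dy":0,"dz":-80,"spin":0},{"claw":70,"dx":0,"dy":0,"dz":-80,"spin":0}]';python3 tgt.py 654.2 192.5 56 17
```

```text
time: 22.92
position: [0.4573, 0.3243, 0.1352]
tool_rot: [2.366, 2.066, -0.001]
ft_force: [-0.3, -1.1, 0.2]
grip_width: 0.786
grip_force: 0.0
t 22.92 pos [457.3 324.3 135.2] tilt [-0.0002 -0.0007] yaw -7.7 q7 -0.99 -> d [-104.1  212.9   79.3] spin -24.7
```

```bash
python3 -m jog '[{"claw":70,"dx":-10,"dy":20,"dz":0,"spin":-4},{"claw":70,"dx":-24,"dy":50,"dz":0,"spin":-8},{"claw":70,"dx":-39,"dy":80,"dz":0,"spin":-12},{"claw":70,"dx":-54,"dy":110,"dz":0,"spin":-16},{"claw":70,"dx":-68,"dy":140,"dz":0,"spin":-20},{"claw":70,"dx":-83,"dy":170,"dz":0,"spin":-24},{"claw":70,"dx":-96,"dy":195,"dz":0,"spin":-24.7},{"claw":70,"dx":-102,"dy":208,"dz":5,"spin":-24.7},{"claw":70,"dx":-104,"dy":212.9,"dz":25,"spin":-24.7},{"claw":70,"dx":-104,"dy":212.9,"dz":50,"spin":-24.7},{"claw":70,"dx":-104,"dy":212.9,"dz":70,"spin":-24.7},{"claw":70,"dx":-104,"dy":212.9,"dz":78,"spin":-24.7},{"claw":70,"dx":-104,"dy":212.9,"dz":78,"spin":-24.7},{"claw":70,"dx":-104,"dy":212.9,"dz":78,"spin":-24.7},{"claw":70,"dx":-104,"dy":212.9,"dz":78,"spin":-24.7},{"claw":70,"dx":-104,"dy":212.9,"dz":78,"spin":-24.7}]';python3 tgt.py 654.2 192.5 15.5 17
python3 - <<'E'
from h import *
d=get_image("top");cv2.imwrite("pics/t2.png",cv2.resize(d["frame"][90:310,150:500,::-1],None,fx=2,fy=2))
E
```

```text
time: 24.25
position: [0.6553, 0.1939, 0.0593]
tool_rot: [1.868, 2.524, 0.003]
ft_force: [0.7, 0.1, 0.4]
grip_width: 0.8
grip_force: 0.0
t 24.25 pos [655.3 193.9  59.3] tilt [0.0025 0.0007] yaw 17.0 q7 -0.33 -> d [-1.  -1.5 43.8] spin -0.0
```

View pics/t2.png

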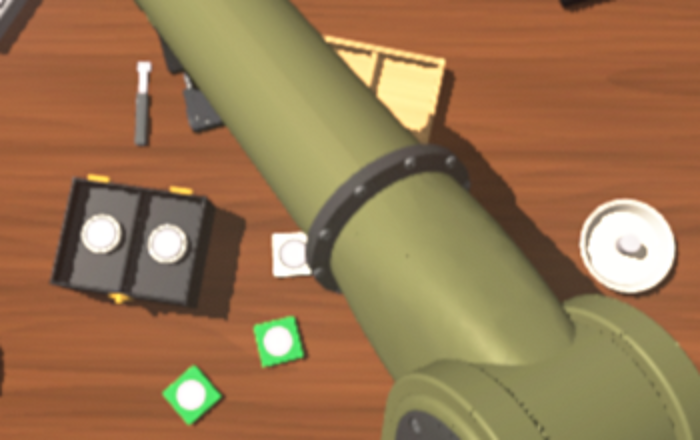

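Both rounds lie in their box bays at (101,234) and (167,243), and the magnet is in the dish. Now square A.

```bash
python3 -m jog '[{"claw":70,"dx":-0.8,"dy":-0.5,"dz":12,"spin":0},{"claw":70,"dx":-0.8,"dy":-0.5,"dz":25,"spin":0},{"claw":70,"dx":-0.8,"dy":-0.5,"dz":35,"spin":0},{"claw":70,"dx":-0.8,"dy":-0.5,"dz":39,"spin":0},{"claw":70,"dx":-0.8,"dy":-0.5,"dz":41,"spin":0},{"claw":70,"dx":-0.8,"dy":-0.5,"dz":41,"spin":0},{"claw":70,"dx":-0.8,"dy":-0.5,"dz":41,"spin":0},{"claw":70,"dx":-0.8,"dy":-0.5,"dz":41,"spin":0},{"claw":70,"dx":-0.8,"dy":-0.5,"dz":41,"spin":0}]';python3 tgt.py 654.2 192.5 15.5 17
```

```text
time: 25.05
position: [0.6547, 0.1925, 0.0171]
tool_rot: [1.869, 2.525, 0.001]
ft_force: [0.6, -0.3, 0.3]
grip_width: 0.804
grip_force: 0.0
t 25.05 pos [654.7 192.5  17.1] tilt [0.0011 0.0004] yaw 17.0 q7 -0.35 -> d [ 0.2 -0.4  1.6] spin -0.0
```

```bash
python3 -m jog '[{"claw":58,"dx":0,"dy":0,"dz":1,"spin":0},{"claw":52,"dx":0,"dy":0,"dz":1,"spin":0},{"claw":42,"dx":0,"dy":0,"dz":1,"spin":0},{"claw":42,"dx":0,"dy":0,"dz":1,"spin":0},{"claw":42,"dx":0,"dy":0,"dz":1,"spin":0},{"claw":42,"dx":0,"dy":0,"dz":1,"spin":0},{"claw":42,"dx":0,"dy":0,"dz":1,"spin":0}]' 20 && python3 -m jog '[{"claw":42,"dx":0,"dy":0,"dz":-15,"spin":0},{"claw":42,"dx":0,"dy":0,"dz":-40,"spin":0},{"claw":42,"dx":0,"dy":0,"dz":-65,"spin":0},{"claw":42,"dx":0,"dy":0,"dz":-78,"spin":0},{"claw":42,"dx":0,"dy":0,"dz":-80,"spin":0},{"claw":42,"dx":0,"dy":0,"dz":-80,"spin":0},{"claw":42,"dx":0,"dy":0,"dz":-80,"spin":0}]'; python3 tgt.py 649.7 56 22 -11.4
```

```text
time: 25.63
position: [0.6543, 0.1922, 0.0157]
tool_rot: [1.869, 2.525, 0.0]
ft_force: [0.4, -0.3, 1.3]
grip_width: 0.571
grip_force: 20.0
time: 26.22
position: [0.6536, 0.1917, 0.0946]
tool_rot: [-1.869, -2.525, 0.002]
ft_force: [-0.2, -0.4, -1.5]
grip_width: 0.569
grip_force: 20.0
t 26.22 pos [653.6 191.7  94.6] tilt [-0.0014 -0.0009] yaw 17.0 q7 -0.31 -> d [-128.6  -43.2   72.7] spin 28.4
```

```bash
python3 -m jog '[{"claw":42,"dx":-15,"dy":-5,"dz":0,"spin":4},{"claw":42,"dx":-40,"dy":-13,"dz":0,"spin":9},{"claw":42,"dx":-65,"dy":-22,"dz":0,"spin":14},{"claw":42,"dx":-90,"dy":-30,"dz":0,"spin":19},{"claw":42,"dx":-112,"dy":-38,"dz":0,"spin":24},{"claw":42,"dx":-125,"dy":-42,"dz":0,"spin":28.4},{"claw":42,"dx":-128.6,"dy":-43.2,"dz":5,"spin":28.4},{"claw":42,"dx":-128.6,"dy":-43.2,"dz":20,"spin":28.4},{"claw":42,"dx":-128.6,"dy":-43.2,"dz":32,"spin":28.4},{"claw":42,"dx":-128.6,"dy":-43.2,"dz":36,"spin":28.4},{"claw":42,"dx":-128.6,"dy":-43.2,"dz":36,"spin":28.4},{"claw":42,"dx":-128.6,"dy":-43.2,"dz":36,"spin":28.4},{"claw":42,"dx":-128.6,"dy":-43.2,"dz":36,"spin":28.4},{"claw":42,"dx":-128.6,"dy":-43.2,"dz":36,"spin":28.4},{"claw":42,"dx":-128.6,"dy":-43.2,"dz":36,"spin":28.4}]'; python3 tgt.py 649.7 56 22 -11.4
```

```text
time: 27.47
position: [0.6509, 0.057, 0.0603]
tool_rot: [2.43, 1.99, 0.001]
ft_force: [0.4, 0.1, -0.2]
grip_width: 0.57
grip_force: 20.0
t 27.47 pos [650.9  57.   60.3] tilt [0.0012 0.    ] yaw -11.4 q7 -0.57 -> d [-1.2 -1.1 38.3] spin 0.0
```

```bash
python3 -m jog '[{"claw":42,"dx":-0.8,"dy":-0.5,"dz":12,"spin":0},{"claw":42,"dx":-0.8,"dy":-0.5,"dz":24,"spin":0},{"claw":42,"dx":-0.8,"dy":-0.5,"dz":31,"spin":0},{"claw":42,"dx":-0.8,"dy":-0.5,"dz":34,"spin":0},{"claw":42,"dx":-0.8,"dy":-0.5,"dz":35,"spin":0},{"claw":42,"dx":-0.8,"dy":-0.5,"dz":35.5,"spin":0},{"claw":42,"dx":-0.8,"dy":-0.5,"dz":36,"spin":0},{"claw":42,"dx":-0.8,"dy":-0.5,"dz":36,"spin":0},{"claw":42,"dx":-0.8,"dy":-0.5,"dz":36,"spin":0},{"claw":42,"dx":-0.8,"dy":-0.5,"dz":36,"spin":0}]'; python3 tgt.py 649.7 56 21.7 -11.4
```

```text
time: 28.3
position: [0.6501, 0.0559, 0.0241]
tool_rot: [2.431, 1.989, 0.001]
ft_force: [0.1, -0.6, -0.4]
grip_width: 0.569
grip_force: 20.0
t 28.30 pos [650.1  55.9  24.1] tilt [ 0.0007 -0.0001] yaw -11.4 q7 -0.59 -> d [-0.  -0.4  2.4] spin -0.0
```

```bash
python3 -m jog '[{"claw":42,"dx":0,"dy":0,"dz":0.7,"spin":0},{"claw":42,"dx":0,"dy":0,"dz":1.4,"spin":0},{"claw":42,"dx":0,"dy":0,"dz":2,"spin":0},{"claw":42,"dx":0,"dy":0,"dz":2,"spin":0},{"claw":42,"dx":0,"dy":0,"dz":2,"spin":0},{"claw":42,"dx":0,"dy":0,"dz":2,"spin":0},{"claw":42,"dx":0,"dy":0,"dz":2,"spin":0}]'
```

```text
time: 28.88
position: [0.6499, 0.0559, 0.0217]
tool_rot: [2.431, 1.989, 0.0]
ft_force: [-0.4, -0.3, 1.0]
grip_width: 0.571
grip_force: 20.0
```

```bash
python3 -m jog '[{"claw":50,"dx":0,"dy":0,"dz":0,"spin":0},{"claw":56,"dx":0,"dy":0,"dz":0,"spin":0},{"claw":62,"dx":0,"dy":0,"dz":0,"spin":0},{"claw":62,"dx":0,"dy":0,"dz":0,"spin":0},{"claw":62,"dx":0,"dy":0,"dz":0,"spin":0},{"claw":62,"dx":0,"dy":0,"dz":-10,"spin":0},{"claw":62,"dx":0,"dy":0,"dz":-30,"spin":0},{"claw":62,"dx":0,"dy":0,"dz":-60,"spin":0},{"claw":70,"dx":0,"dy":0,"dz":-75,"spin":0},{"claw":70,"dx":0,"dy":0,"dz":-80,"spin":0},{"claw":70,"dx":0,"dy":0,"dz":-80,"spin":0},{"claw":70,"dx":0,"dy":0,"dz":-80,"spin":0}]';python3 tgt.py 443.6 97.9 56 4.6
```

```text
time: 29.88
position: [0.6494, 0.0556, 0.101]
tool_rot: [-2.431, -1.989, 0.001]
ft_force: [-0.5, 0.3, 0.4]
grip_width: 0.799
grip_force: 0.0
t 29.88 pos [649.4  55.6 101. ] tilt [-0.0006 -0.0005] yaw -11.4 q7 -0.55 -> d [   0.7 -210.1   45.1] spin -16.0
```

```bash
python3 -m jog '[{"claw":70,"dx":0,"dy":-20,"dz":0,"spin":-3},{"claw":70,"dx":0,"dy":-50,"dz":0,"spin":-6},{"claw":70,"dx":0,"dy":-80,"dz":0,"spin":-9},{"claw":70,"dx":0,"dy":-110,"dz":0,"spin":-12},{"claw":70,"dx":0,"dy":-140,"dz":0,"spin":-15},{"claw":70,"dx":0.5,"dy":-170,"dz":0,"spin":-16},{"claw":70,"dx":0.7,"dy":-193,"dz":0,"spin":-16},{"claw":70,"dx":0.7,"dy":-206,"dz":0,"spin":-16},{"claw":70,"dx":0.7,"dy":-210,"dz":10,"spin":-16},{"claw":70,"dx":0.7,"dy":-210,"dz":30,"spin":-16},{"claw":70,"dx":0.7,"dy":-210,"dz":42,"spin":-16},{"claw":70,"dx":0.7,"dy":-210,"dz":45,"spin":-16},{"claw":70,"dx":0.7,"dy":-210,"dz":45,"spin":-16},{"claw":70,"dx":0.7,"dy":-210,"dz":45,"spin":-16},{"claw":70,"dx":0.7,"dy":-210,"dz":45,"spin":-16},{"claw":70,"dx":0.7,"dy":-210,"dz":45,"spin":-16},{"claw":70,"dx":0.7,"dy":-210,"dz":45,"spin":-16}]';python3 tgt.py 443.6 97.9 15.5 4.6
```

```text
time: 31.3
position: [0.4447, 0.0983, 0.0572]
tool_rot: [2.13, 2.308, 0.001]
ft_force: [0.3, -0.4, 0.0]
grip_width: 0.807
grip_force: 0.0
t 31.30 pos [444.7  98.3  57.2] tilt [0.0011 0.    ] yaw 4.6 q7 -0.31 -> d [-0.3 -1.2 41.7] spin -0.0
```

```bash
python3 -m jog '[{"claw":70,"dx":-0.2,"dy":-0.6,"dz":12,"spin":0},{"claw":70,"dx":-0.2,"dy":-0.6,"dz":25,"spin":0},{"claw":70,"dx":-0.2,"dy":-0.6,"dz":35,"spin":0},{"claw":70,"dx":-0.2,"dy":-0.6,"dz":39,"spin":0},{"claw":70,"dx":-0.2,"dy":-0.6,"dz":40.5,"spin":0},{"claw":70,"dx":-0.2,"dy":-0.6,"dz":40.5,"spin":0},{"claw":70,"dx":-0.2,"dy":-0.6,"dz":40.5,"spin":0},{"claw":70,"dx":-0.2,"dy":-0.6,"dz":40.5,"spin":0},{"claw":70,"dx":-0.2,"dy":-0.6,"dz":40.5,"spin":0}]';python3 tgt.py 443.6 97.9 15.5 4.6
```

```text
time: 32.05
position: [0.444, 0.0979, 0.0166]
tool_rot: [2.13, 2.308, 0.001]
ft_force: [0.1, 0.6, -0.5]
grip_width: 0.803
grip_force: 0.0
t 32.05 pos [444.   97.9  16.6] tilt [ 0.001  -0.0002] yaw 4.6 q7 -0.38 -> d [-0.  -0.4  1.1] spin -0.0
```

```bash
python3 -m jog '[{"claw":58,"dx":0,"dy":0,"dz":0.5,"spin":0},{"claw":52,"dx":0,"dy":0,"dz":0.5,"spin":0},{"claw":42,"dx":0,"dy":0,"dz":0.5,"spin":0},{"claw":42,"dx":0,"dy":0,"dz":0.5,"spin":0},{"claw":42,"dx":0,"dy":0,"dz":0.5,"spin":0},{"claw":42,"dx":0,"dy":0,"dz":0.5,"spin":0},{"claw":42,"dx":0,"dy":0,"dz":0.5,"spin":0}]' 20 && python3 -m jog '[{"claw":42,"dx":0,"dy":0,"dz":-15,"spin":0},{"claw":42,"dx":0,"dy":0,"dz":-40,"spin":0},{"claw":42,"dx":0,"dy":0,"dz":-65,"spin":0},{"claw":42,"dx":0,"dy":0,"dz":-83,"spin":0},{"claw":42,"dx":0,"dy":0,"dz":-85,"spin":0},{"claw":42,"dx":0,"dy":0,"dz":-85,"spin":0},{"claw":42,"dx":0,"dy":0,"dz":-85,"spin":0}]'; python3 tgt.py 632.7 -28.3 22 -11.4
```

```text
time: 32.63
position: [0.4435, 0.0979, 0.0157]
tool_rot: [2.131, 2.308, -0.0]
ft_force: [-1.5, -0.9, 1.2]
grip_width: 0.57
grip_force: 20.0
time: 33.22
position: [0.4429, 0.0976, 0.0998]
tool_rot: [-2.131, -2.308, 0.002]
ft_force: [-0.1, -0.2, -0.6]
grip_width: 0.569
grip_force: 20.0
t 33.22 pos [442.9  97.6  99.8] tilt [-0.001  -0.0005] yaw 4.6 q7 -0.24 -> d [-140.5  179.2   77.7] spin 16.0
```

```bash
python3 -m jog '[{"claw":42,"dx":-13,"dy":16,"dz":0,"spin":3},{"claw":42,"dx":-32,"dy":40,"dz":0,"spin":6},{"claw":42,"dx":-50,"dy":64,"dz":0,"spin":9},{"claw":42,"dx":-70,"dy":89,"dz":0,"spin":12},{"claw":42,"dx":-90,"dy":115,"dz":0,"spin":15},{"claw":42,"dx":-110,"dy":140,"dz":0,"spin":16},{"claw":42,"dx":-127,"dy":162,"dz":0,"spin":16},{"claw":42,"dx":-137,"dy":175,"dz":0,"spin":16},{"claw":42,"dx":-140.5,"dy":179.2,"dz":5,"spin":16},{"claw":42,"dx":-140.5,"dy":179.2,"dz":20,"spin":16},{"claw":42,"dx":-140.5,"dy":179.2,"dz":35,"spin":16},{"claw":42,"dx":-140.5,"dy":179.2,"dz":40,"spin":16},{"claw":42,"dx":-140.5,"dy":179.2,"dz":40,"spin":16},{"claw":42,"dx":-140.5,"dy":179.2,"dz":40,"spin":16},{"claw":42,"dx":-140.5,"dy":179.2,"dz":40,"spin":16},{"claw":42,"dx":-140.5,"dy":179.2,"dz":40,"spin":16},{"claw":42,"dx":-140.5,"dy":179.2,"dz":40,"spin":16}]'; python3 tgt.py 632.7 -28.3 21.7 -11.4
```

```text
time: 34.63
position: [0.6338, -0.0277, 0.0615]
tool_rot: [2.43, 1.989, 0.001]
ft_force: [-0.2, -0.0, -0.7]
grip_width: 0.571
grip_force: 20.0
t 34.63 pos [633.8 -27.7  61.5] tilt [ 0.0015 -0.0004] yaw -11.4 q7 -0.44 -> d [-0.8 -1.1 39.8] spin -0.0
```

```bash
python3 -m jog '[{"claw":42,"dx":-0.5,"dy":-0.5,"dz":12,"spin":0},{"claw":42,"dx":-0.5,"dy":-0.5,"dz":24,"spin":0},{"claw":42,"dx":-0.5,"dy":-0.5,"dz":31,"spin":0},{"claw":42,"dx":-0.5,"dy":-0.5,"dz":34,"spin":0},{"claw":42,"dx":-0.5,"dy":-0.5,"dz":36,"spin":0},{"claw":42,"dx":-0.5,"dy":-0.5,"dz":37,"spin":0},{"claw":42,"dx":-0.5,"dy":-0.5,"dz":37,"spin":0},{"claw":42,"dx":-0.5,"dy":-0.5,"dz":37,"spin":0},{"claw":42,"dx":-0.5,"dy":-0.5,"dz":37,"spin":0},{"claw":42,"dx":-0.5,"dy":-0.5,"dz":37,"spin":0}]'; python3 tgt.py 632.7 -28.3 21.7 -11.4
```

```text
time: 35.47
position: [0.6331, -0.0282, 0.0241]
tool_rot: [2.431, 1.989, 0.001]
ft_force: [0.0, -0.6, -0.5]
grip_width: 0.57
grip_force: 20.0
t 35.47 pos [633.1 -28.2  24.1] tilt [ 0.0007 -0.0002] yaw -11.4 q7 -0.46 -> d [-0.2 -0.4  2.4] spin -0.0
```

```bash
python3 -m jog '[{"claw":42,"dx":0,"dy":0,"dz":0.7,"spin":0},{"claw":42,"dx":0,"dy":0,"dz":1.4,"spin":0},{"claw":42,"dx":0,"dy":0,"dz":2,"spin":0},{"claw":42,"dx":0,"dy":0,"dz":2,"spin":0},{"claw":42,"dx":0,"dy":0,"dz":2,"spin":0},{"claw":42,"dx":0,"dy":0,"dz":2,"spin":0},{"claw":42,"dx":0,"dy":0,"dz":2,"spin":0}]'; python3 -m jog '[{"claw":50,"dx":0,"dy":0,"dz":0,"spin":0},{"claw":56,"dx":0,"dy":0,"dz":0,"spin":0},{"claw":62,"dx":0,"dy":0,"dz":0,"spin":0},{"claw":62,"dx":0,"dy":0,"dz":0,"spin":0},{"claw":62,"dx":0,"dy":0,"dz":0,"spin":0},{"claw":62,"dx":0,"dy":0,"dz":-10,"spin":0},{"claw":62,"dx":0,"dy":0,"dz":-30,"spin":0},{"claw":62,"dx":0,"dy":0,"dz":-65,"spin":0},{"claw":62,"dx":0,"dy":0,"dz":-100,"spin":0},{"claw":62,"dx":0,"dy":0,"dz":-140,"spin":0},{"claw":62,"dx":-80,"dy":0,"dz":-180,"spin":0},{"claw":62,"dx":-80,"dy":-40,"dz":-180,"spin":0},{"claw":62,"dx":-80,"dy":-80,"dz":-180,"spin":0},{"claw":62,"dx":-80,"dy":-80,"dz":-180,"spin":0},{"claw":62,"dx":-80,"dy":-80,"dz":-180,"spin":0}]'
python3 - <<'E'
from h import *
for n in("scene","top"):
    d=get_image(n);cv2.imwrite(f"pics/{n}9.png",d["frame"][:,:,::-1])
E
```

```text
time: 36.05
position: [0.6328, -0.0282, 0.0217]
tool_rot: [2.431, 1.989, -0.0]
ft_force: [-0.1, -0.1, 0.8]
grip_width: 0.571
grip_force: 20.0
time: 37.3
position: [0.5361, -0.092, 0.2032]
tool_rot: [2.432, 1.985, -0.003]
ft_force: [1.1, 0.4, 0.3]
grip_width: 0.717
grip_force: 0.0
```

View pics/scene9.png

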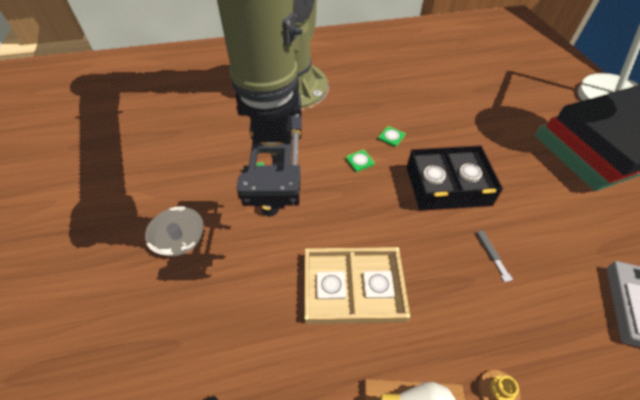

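View pics/top9.png

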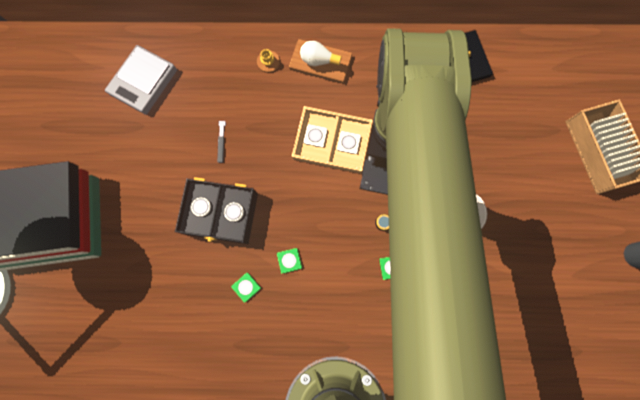

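The coins sit flat in their bays: tray squares at (331,285) and (379,284), box rounds at (434,174) and (470,173) in the scene view. The magnet is still upright in the dish at (175,230), and the loupe and pry tool have not moved. I'll hand it in.

```bash
python3 -c "
from bench import *
print(close_job())"
```

```text
the job is handed in; nothing more can be done
None
```

The job is handed in: the magnet was stood upright in the dish first, then each round capsule went in its own cash-box bay and each square holder in its own tray bay, all flat with the coin face up, and the loupe and pry tool were left in place; it took about 37 s of the 118 s limit.

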